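Fit a tabbed collar and hold a spread circlip at the axle groove

TASK

Put the steel collar that has a tab over the gearbox's upright axle stub, flat on the housing with its tab in the slot between the two small ears, and let go of it. Then take the circlip pliers by the handles, squeeze them fully so that the ring on their tips is spread, and only then slide the ring down over the shaft to the groove just above the collar, level and centred so that it leans on nothing. Finish while holding: do not let go, keep the pliers squeezed and the ring spread at the groove; leave all the other things where they are.

Things in the scene. Friction and masses are not known exactly. Their poses are not given: they have to be found in the camera images.
- gearbox: Aluminium gearbox end fixed to the bench: round flange 112 mm across, 10 mm high, tapering to a flat top face 86 mm across at 36 mm above the bench; an upright steel axle stub (22 mm diameter, last 3 mm chamfered) rises from its middle to 72 mm. Origin on the axis at bench height, z up; x points towards the slot between the two ears.
- seat (a point): Centre of the gearbox's top face, on the shaft's axis, 36 mm above the bench: where the collar's origin comes to rest.
- slot (a point): Middle of the slot (12.4 mm wide) between two ears on the top face, 30 mm from the shaft's axis along the gearbox's +x: where the end of the collar's tab belongs. Each ear is 10 mm long radially, 6 mm wide, 8 mm tall, 26 to 36 mm from the axis.
- groove (a point): On the shaft's axis at mid-height of the groove, 58 mm above the bench (22 mm above the seat, 6 mm above the top of a seated collar). The groove is 6 mm wide, 19 mm in diameter.
- shaft_top (a point): Centre of the shaft's top end, 72 mm above the bench.
- tray: Low grey plastic parts tray fixed to the bench, 160 x 270 mm outside, walls 4 mm thick and 12 mm high, floor 4 mm above the bench. Both collars lie in it. Origin under its centre.
- collar: Steel collar with a tab, flat in the tray: outer diameter 42 mm, bore 26 mm, 16 mm high, 60 to 110 g. Its one tab, 8 mm wide and 6 mm high, level with the underside, sticks out along its +x to 31 mm from its axis. Origin: centre of its underside, z up. Grip it across the diameter at right angles to the tab, fingertips some 3 mm above what it lies on.
- collar_tab (a point): Underside of the collar's tab near its end, 30 mm from the collar's axis along its +x.
- plain_collar: Bystander in the tray: steel collar of the same diameter, bore and height but without a tab. Origin at the centre of its underside.
- rest: Wooden tool rest fixed to the bench under the pliers, roughly in line with them: two blocks 40 mm high, one (60 mm wide) from 18 mm behind the pivot to 26 mm before it, the other (110 mm wide) 113 to 147 mm behind it; between them a board 12 mm high, 110 mm wide. Origin on the bench under the pivot's nominal place, x towards the ring.
- pliers: External circlip pliers, 200 mm long, 0.22 kg, lying loose on the rest, a circlip already on their tips. Origin on the pivot, level with the handles' underside; x from handles to ring, z up. Tips are bent straight down and carry the circlip flat, below the handles and ahead of the jaws, nothing above its bore. Handles: dark rubber bars 14 mm high, 10 mm thick, 30 to 140 mm behind the pivot.
- pliers_grip (a point): Grip point midway between the handles, 60 mm behind the pivot, at mid-height (7 mm above their underside); fingers come from above, one outside each handle, closing along the pliers' y. Here the handles are 59 mm over all relaxed, 42 mm squeezed to the stop (faces then parallel). The spring takes 4 N to start, 8 N at the stop: grip with 25 to 40 N.
- ring_center (a point): Centre of the circlip's bore when spread, at mid-thickness: fixed in the pliers' frame, 47 mm ahead of the pivot, 23.5 mm below the handles' underside. Dark steel ring 3 mm thick, 4 mm wide, lugs at its gap, which faces the pivot. Bore 20 mm relaxed (does not pass the 22 mm shaft), 25 mm spread. Spread, it reaches 17 mm ahead of this point and 20 mm to each side.
- jaw_left (a joint): Angle (rad) of the left half of the pliers about the pivot: 0 relaxed, 0.143 squeezed to the stop (ring fully spread). Squeezing the handles together spreads the tips; the right half mirrors the left.
- piston: Bystander: small aluminium piston standing on the bench, 42 mm diameter, 36 mm high.
- spark_plug: Bystander: spark plug lying on the bench, 60 mm long, 21 mm thick; its origin is at its threaded end.
- screwdriver: Bystander: screwdriver lying on the bench near the robot.
- oil_bottle: Bystander: black oil bottle, 52 mm diameter, 130 mm high, standing.
- jar: Bystander: white jar, 64 mm diameter, 60 mm high, standing.
- socket: Bystander: steel hex socket, 26 mm diameter, 32 mm high, standing near the robot.

How it is judged:
By the outcome, as a careful person would: the job done as asked, in the order asked, and still so for the second after the job is handed in, while the arm keeps its last pose, push and grip.
It also fails if it takes over 58 s, if anything falls off the work surface, if the arm or the gripper's body presses on something with over 40 N, if the wrist force passes 120 N, or if a joint passes its speed limit or range.

ROBOT

A 6-joint arm with a two-finger parallel gripper is mounted at the origin on the work surface. World frame = base frame: x ahead of the robot, y to its left, z up, the work surface at z = 0. Lengths are in mm, angles in rad, forces in N, time in s.
With the tool pointing down it reaches from about 350 to 975 mm from the base axis. Payload 7.1 kg.
Tool frame: the origin (TCP) lies midway between the tips of the shut fingers; the grasp point (between the pads) lies 19 mm behind it (ctrl.tcp_to_grasp is the distance from the TCP to the grasp point, in mm); z points along the fingers, y is the line along which they close (so a half turn about z gives the same grasp; the last joint's range is limited). The gripper opens to 88 mm and grips with 3 to 60 N. Pads are 20 mm wide; open, the fingers measure 115 mm over their backs; the gripper's body (75 mm by 178 mm) begins 61 mm behind the grasp point.
Start: joints at [1.297, 0.423, 1.63, -0, 1.089, -0.019], TCP at [157.501, 604.812, 195.175] pointing down, gripper open.
Joint ranges: [-3, 3], [-0.9, 2.11], [0.09, 2.58], [-1.31, 4.45], [0.11, 2.69], [-2.54, 2.54]. Speed limits (rad/s): [2.39, 2.39, 3.01, 3.14, 3.14, 3.14].

INTERFACE

Orientations are given as a rotation vector (axis times angle).
In Python, from workcell import get_obs, cams, ticket, boxes_of, ctrl gives the robot as it stands.
- The arm moves only by the shell command python3 -m creep 'ROWS' [OPENING]. ROWS is JSON, one flat list of numbers, 4 for each row, row after row: the shift along the world's x, y, z in m, then the turn about the world's z in rad. In form: [tx, ty, tz, spin, tx, ty, tz, spin, ...]. A call has 1 to 10 rows; each row is the pose to reach, as a shift and turn from the pose commanded when the call began; what a row does not reach only later rows make up. A row lasts 1/12 s, in which the tool goes at most 41.7 mm and 7.16 degrees, less where a joint would pass 70% of its speed; a pose out of reach is approached as far as the arm can. A call with a gripper value outside its range is refused whole. OPENING is the opening, from 0 (shut) to 1 (fully open), set as the call begins (- or left out, the last holds). The fingers move at their own pace and stop on an object; the grip force is fixed at half the most. Time passes only in rows, so rows that repeat a pose let the fingers close. It gives the time, the measured TCP pose, the force, the opening and the grip force at its end, in the units of the state.
- get_obs(): the state, without advancing time (a new reading comes with each control period).
- cams.get_image(name): name is "side" or "top" or "wrist"; returns (picture, depth): 384x512x3 uint8, red, green, blue; 384x512 float32, mm along the optical axis (not along the pixel's ray), 0 where there is no reading.
- cams.get_calibration(name): a dict with "mtx" (3x3 intrinsics, pixels), "D" ([k1, k2, p1, p2, k3] as OpenCV has them; the pictures are not rectified), "R" (3x3) and "t" (3): a world point X has camera coordinates R X + t; the wrist camera has in their place "mount" (4x4, takes a point from camera to tool coordinates, whose origin is the TCP and whose axes are the flange's). Camera axes: x right, y down, z forward; pixel columns grow to the right and rows downward; lengths in mm; the calibration is good to about 2 mm. A picture is of the moment at which its call begins: read the wrist's pose just before it. get_calibration takes no time and is no camera call.
- ticket.close_job(): hands the job in; it is judged then, once.
Trained networks look in the newest picture that a camera, given by its name, has taken for a name from the list of things; names that differ only in an ending like _2 or _b are one class to them, and where a whole thing is asked for, a point or a joint stands for the part that bears it (a point fixed in the world has none). Each returns a list of dicts, best first, with "score" (0 to 1); they miss things now and then, are a little off and sometimes report something else, mostly with a low value. They report only what shows in the picture. A call takes as long as a camera call.
- boxes_of(camera, target): "centre" ([column, row] in pixels, amid what is visible of it).
The state is a dict: "t": time; "qpos": joint angles; "qvel": joint speeds; "joint_torque": joint torques, N m; "ee_pos": TCP position; "orientation": TCP orientation; "ft_force": force on the tool from outside, world axes, zero at the start; "moment": the same for the moment, N m; "width": finger opening in mm; "grasp_force": force on a finger pad.
Only numpy, scipy, OpenCV 4.12 (cv2) and the standard library are available. Lean on these libraries where they do the work, as an engineer would, in place of code of your own. Each camera call takes 0.05 s, during which the arm holds its last target. There are 200 camera calls.

## Working session

There is one attempt and no reset: what is moved stays moved. The work goes in short steps, Python scripts to look and compute and a shell command to move; the robot and the scene stay as the last step left them, time stands still between calls to the robot, and variables do not carry over. Pictures are saved under pics/ and viewed, at most 13 in all, crops included, and the job is handed in when it is done.

```bash
mkdir -p pics; ls
cat > h.py <<'E'
import numpy as np, cv2
from workcell import get_obs, cams, ticket, boxes_of, ctrl
from scipy.spatial.transform import Rotation as Rn
def cam(name):
    o=get_obs(); im,d=cams.get_image(name); c=cams.get_calibration(name)
    K=np.array(c["mtx"]);D=np.array(c["D"],float)
    if "mount" in c:
        T=np.eye(4);T[:3,:3]=Rn.from_rotvec(o["orientation"]).as_matrix();T[:3,3]=o["ee_pos"]
        M=np.linalg.inv(T@np.array(c["mount"]));R,t=M[:3,:3],M[:3,3]
    else: R,t=np.array(c["R"]),np.array(c["t"]).ravel()
    return im,d,K,D,R,t
def ray(uv,C,z):
    "pixel(s) -> world point on plane z"
    _,_,K,D,R,t=C
    p=cv2.undistortPoints(np.array(uv,float).reshape(-1,1,2),K,D).reshape(-1,2)
    v=np.c_[p,np.ones(len(p))]@R; o=-R.T@t
    return o+v*((z-o[2])/v[:,2])[:,None]
def cloud(C):
    im,d,K,D,R,t=C
    vv,uu=np.nonzero(d>0)
    p=cv2.undistortPoints(np.c_[uu,vv].astype(float).reshape(-1,1,2),K,D).reshape(-1,2)
    X=(np.c_[p,np.ones(len(p))]*d[vv,uu][:,None]-t)@R
    P=np.full(d.shape+(3,),np.nan);P[vv,uu]=X
    return P
def proj(X,C):
    _,_,K,D,R,t=C
    return cv2.projectPoints(np.array(X,float).reshape(-1,1,3),cv2.Rodrigues(R)[0],t,K,D)[0].reshape(-1,2)
def save(n,im): cv2.imwrite("pics/"+n+".png",im[...,::-1])
E
python3 - <<'E'
from h import *
C=cam("top");save("top",C[0]);P=cloud(C)
np.savez("top.npz",P=P)
for n in ["gearbox","tray","collar","collar_tab","plain_collar","rest","pliers","ring_center","pliers_grip","piston","oil_bottle","jar"]:
    for b in boxes_of("top",n)[:2]:
        u,v=np.round(b["centre"]).astype(int);print(n,round(b["score"],2),u,v,np.round(P[v,u]))
print(get_obs()); print(-C[4].T@C[5])
c2=cam("side");save("side",c2[0])
E
```

```text
pics
gearbox 0.81 248 163 [624.   8.  68.]
tray 0.77 143 200 [534. 296.   6.]
tray 0.53 315 129 [ 723. -175.   37.]
collar 0.42 121 198 [540. 358.   5.]
collar 0.38 250 162 [626.   3.  71.]
plain_collar 0.63 159 191 [557. 249.  22.]
plain_collar 0.62 362 218 [ 480. -303.   12.]
rest 0.82 362 216 [ 486. -303.   11.]
rest 0.16 361 196 [ 537. -294.   46.]
pliers 0.94 369 197 [ 535. -317.   41.]
pliers 0.4 251 161 [628.   1.  73.]
ring_center 0.65 370 196 [ 536. -316.   53.]
pliers_grip 0.93 367 194 [ 542. -309.   52.]
piston 0.73 316 128 [ 726. -178.   38.]
piston 0.53 250 161 [629.   3.  72.]
oil_bottle 0.81 132 127 [718. 312.  89.]
jar 0.49 363 214 [ 491. -306.   13.]
{'t': 0.65, 'qpos': array([ 1.29699689e+00,  4.23084839e-01,  1.62993316e+00, -2.50901497e-05,
        1.08859231e+00, -1.90078056e-02]), 'qvel': array([-0.00084555, -0.00087396, -0.00073615, -0.00056828, -0.00200168,
       -0.00257951]), 'joint_torque': array([-2.51927077e-04, -5.44369519e+01, -2.73971915e+01,  6.44919625e-02,
        1.67277834e-02, -6.80189464e-05]), 'ee_pos': array([157.50549621, 604.79390017, 195.17148141]), 'orientation': array([ 3.99123452e-01,  3.11611663e+00, -3.25351982e-05]), 'ft_force': array([-0.5251912 ,  0.58484101,  0.03770235]), 'moment': array([ 0.00310128,  0.00146218, -0.00352599]), 'grasp_force': 0.0, 'width': 87.71448533169497}
[ 412.38511817   14.6311543  1279.10491273]
```

View pics/top.png

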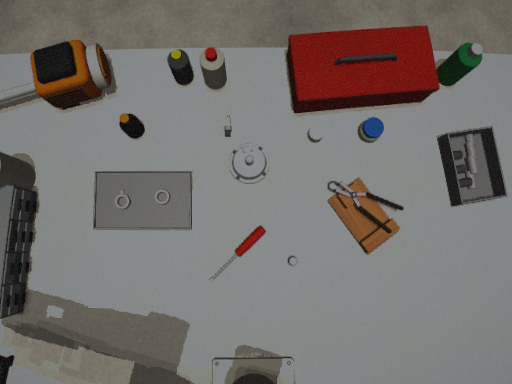

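The top picture shows the tabbed collar at about (122,200) with its tab pointing up, the plain collar at (162,197) and the gearbox at (249,162). The pliers have their ring at (334,187), with the handles running to (400,207) and (388,230).

Run:
```python
from h import *
C=cam("top")
for n,uv,z in [("collar",(122,201),20),("tab",(122,192),10),("plain",(162,197),20),("shaft",(249,160),72),("gb",(249,163),10),("ring",(334,187),26),("pivot",(355,191),55),("h1",(402,208),50),("h2",(389,232),50)]:
    print(n,np.round(ray(uv,C,z)[0]))
c=cams.get_calibration("wrist");print(np.round(c["mount"],2),c["mtx"])
print(ctrl.tcp_to_grasp,Rn.from_rotvec(get_obs()["orientation"]).as_matrix().round(3))
```

```text
collar [530. 351.  20.]
tab [556. 354.  10.]
plain [541. 241.  20.]
shaft [631.   6.  72.]
gb [634.   5.  10.]
ring [ 564. -225.   26.]
pivot [ 550. -276.   55.]
h1 [ 504. -404.   50.]
h2 [ 440. -366.   50.]
[[ 0.0000e+00 -9.6000e-01 -2.7000e-01  7.4340e+01]
 [ 1.0000e+00  0.0000e+00  0.0000e+00  1.5000e-01]
 [-0.0000e+00 -2.7000e-01  9.6000e-01 -1.8965e+02]
 [ 0.0000e+00  0.0000e+00  0.0000e+00  1.0000e+00]] [[286.87669569   0.         256.492291  ]
 [  0.         286.87669569 194.37846478]
 [  0.           0.           1.        ]]
18.700000000000003 [[-0.968  0.252  0.   ]
 [ 0.252  0.968  0.   ]
 [-0.     0.    -1.   ]]
```

```bash
python3 -m creep '[0.373,-0.254,-0.02,0.3,0.373,-0.254,-0.02,0.3,0.373,-0.254,-0.02,0.3,0.373,-0.254,-0.02,0.3,0.373,-0.254,-0.02,0.3,0.373,-0.254,-0.02,0.3,0.373,-0.254,-0.02,0.3,0.373,-0.254,-0.02,0.3,0.373,-0.254,-0.02,0.3,0.373,-0.254,-0.02,0.3]' 1
python3 -m creep '[0.036,-0.026,0,0,0.036,-0.026,0,0,0.036,-0.026,0,0,0.036,-0.026,0,0]'
python3 - <<'E'
from h import *
C=cam("wrist");save("w1",C[0]);P=cloud(C);o=get_obs();print(o["ee_pos"],o["orientation"],o["t"])
for b in boxes_of("wrist","collar")[:2]: print(b,P[int(b["centre"][1]),int(b["centre"][0])])
m=(abs(P[...,2]-20)<2.5)&(np.hypot(P[...,0]-530,P[...,1]-351)<45); print(m.sum())
pts=P[m][:,:2]; (cc,r)=cv2.minEnclosingCircle(pts.astype(np.float32)); print("top annulus",cc,r,np.median(P[m][:,2]))
m2=(abs(P[...,2]-10)<2)&(np.hypot(P[...,0]-cc[0],P[...,1]-cc[1])<33)&(np.hypot(P[...,0]-cc[0],P[...,1]-cc[1])>22.5);print(m2.sum(),P[m2].mean(0))
E
```

```text
t: 1.58
ee_pos: [500.5, 370.9, 177.0]
orientation: [-0.071, 3.14, 0.0]
ft_force: [-0.6, 0.6, 0.1]
width: 87.9
grasp_force: 0.0
t: 1.92
ee_pos: [534.6, 346.2, 176.6]
orientation: [0.069, -3.14, 0.0]
ft_force: [-1.0, -0.6, -0.9]
width: 88.0
grasp_force: 0.0
[533.99767848 346.75668442 176.70310615] [ 7.14354069e-02 -3.13999818e+00  4.65658177e-05] 1.9667
{'centre': [265.1, 179.4], 'score': 0.62} [540.08462018 357.83829162   5.25832913]
528
top annulus (530.5369873046875, 352.9521179199219) 20.873380661010742 19.94650295328404
40 [557.45573755 355.3856699   10.41281236]
```

View pics/w1.png

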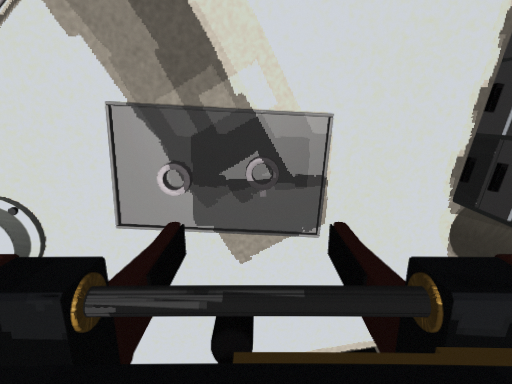

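Tray seen from above: the tabbed collar is at (262,172) with its tab pointing down the image (world +x, about 5°), and the plain collar is at (173,178). Radius and height agree with the given sizes, so I'll descend.

```bash
python3 -m creep '[-0.0035,0.006,-0.03,0.045,-0.0035,0.006,-0.07,0.045,-0.0035,0.006,-0.105,0.045,-0.0035,0.006,-0.12,0.045,-0.0035,0.006,-0.12,0.045,-0.0035,0.006,-0.12,0.045]'
python3 - <<'E'
from h import *
C=cam("wrist");save("w2",C[0]);P=cloud(C);o=get_obs();print(o["ee_pos"],o["orientation"],o["t"])
m=(abs(P[...,2]-20)<2.5)&(np.hypot(P[...,0]-530,P[...,1]-351)<35)
pts=P[m][:,:2]; (cc,r)=cv2.minEnclosingCircle(pts.astype(np.float32)); print("top annulus",m.sum(),cc,r,np.median(P[m][:,2]))
rr=np.hypot(P[...,0]-cc[0],P[...,1]-cc[1]);m2=(abs(P[...,2]-10)<2)&(rr<33)&(rr>22.5);q=P[m2].mean(0);print(m2.sum(),q,np.degrees(np.arctan2(q[1]-cc[1],q[0]-cc[0])))
E
```

```text
t: 2.52
ee_pos: [530.1, 353.2, 56.5]
orientation: [0.145, -3.137, 0.001]
ft_force: [1.4, -0.1, -1.2]
width: 87.6
grasp_force: 0.0
[531.23623921 353.60119768  57.84014863] [-1.44081522e-01  3.13743704e+00  8.87731955e-04] 2.5667
top annulus 1147 (530.1439819335938, 352.9943542480469) 20.83024787902832 19.99569806660515
66 [557.90257054 355.80454765  10.3289856 ] 5.780751864984641
```

```bash
python3 -m creep '[-0.001,-0.0005,-0.035,0.009,-0.001,-0.0005,-0.049,0.009,-0.001,-0.0005,-0.049,0.009,-0.001,-0.0005,-0.049,0.009]'; python3 -m creep '[0,0,0,0,0,0,0,0,0,0,0,0,0,0,0,0,0,0,0,0,0,0,0,0,0,0,0,0]' 0.3
```

```text
t: 2.9
ee_pos: [530.3, 351.9, 8.3]
orientation: [0.156, -3.137, 0.0]
ft_force: [1.1, -0.7, 0.3]
width: 87.7
grasp_force: 0.0
t: 3.48
ee_pos: [530.5, 351.8, 8.0]
orientation: [-0.156, 3.138, 0.0]
ft_force: [-0.1, -0.9, -0.2]
width: 44.4
grasp_force: 0.0
```

```bash
python3 -m creep '[0,0,-0.001,0,0,0,-0.001,0,0,0,-0.001,0,0,0,-0.001,0]' 0.3;  python3 -m creep '[0,0,0,0,0,0,0,0,0,0,0,0]' 0.35;python3 -m creep '[0,0,0.02,0,0,0,0.05,0,0,0,0.09,0,0,0,0.12,0,0,0,0.12,0]'
```

```text
t: 3.82
ee_pos: [530.4, 351.8, 6.8]
orientation: [0.156, -3.138, 0.0]
ft_force: [-0.4, 0.3, -0.6]
width: 26.8
grasp_force: 0.0
t: 4.07
ee_pos: [530.4, 351.8, 6.9]
orientation: [0.156, -3.138, 0.0]
ft_force: [-0.3, -0.6, -0.5]
width: 30.9
grasp_force: 0.0
t: 4.48
ee_pos: [534.0, 354.2, 133.7]
orientation: [-0.155, 3.128, 0.008]
ft_force: [0.9, -0.1, -0.3]
width: 30.7
grasp_force: 0.0
```

The fingers shut to 27 mm with no contact on a 42 mm collar, so I'll look.

```bash
python3 -m creep '[0,0,0,0,0,0,0,0,0,0,0,0]' 1
python3 - <<'E'
from h import *
C=cam("wrist");save("w3",C[0]);P=cloud(C);o=get_obs();print(o["ee_pos"],o["orientation"],o["t"],o["width"])
m=(abs(P[...,2]-20)<2.5)&(np.hypot(P[...,0]-530,P[...,1]-351)<45)
print(m.sum());pts=P[m][:,:2]; (cc,r)=cv2.minEnclosingCircle(pts.astype(np.float32)); print("top annulus",cc,r,np.median(P[m][:,2]))
S=cam("side");save("s3",S[0])
E
```

```text
t: 4.73
ee_pos: [529.3, 351.2, 125.2]
orientation: [0.156, -3.135, 0.002]
ft_force: [-0.3, -1.0, -0.0]
width: 47.2
grasp_force: 0.0
[529.35093833 351.13263784 125.02859689] [ 1.55603294e-01 -3.13498881e+00  2.47564616e-03] 4.7833 51.102015916845865
708
top annulus (530.3975830078125, 352.9372863769531) 20.752042770385742 20.047990655749466
```

View pics/w3.png

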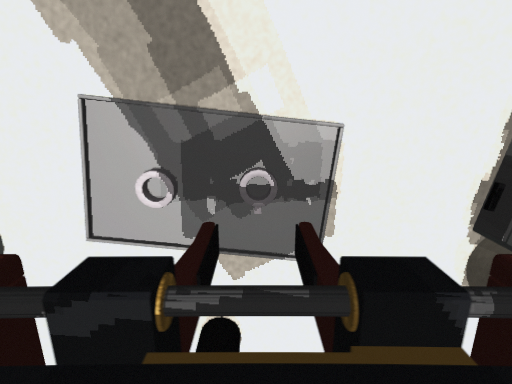

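```bash
python3 - <<'E'
from h import *
C=cam("wrist");P=cloud(C);o=get_obs();T=Rn.from_rotvec(o["orientation"]).as_matrix();print(o["ee_pos"],o["t"],o["width"])
Q=(P-o["ee_pos"])@T
for v,u in [(226,212),(232,208),(245,203),(270,195),(226,302),(245,313),(300,260)]: print(v,u,Q[v,u].round(1),C[1][v,u])
E
python3 - <<'E'
import cv2;i=cv2.imread("pics/s3.png");cv2.imwrite("pics/s3b.png",cv2.resize(i,(768,576),interpolation=cv2.INTER_CUBIC))
E
```

```text
[529.63052127 351.28600658 125.24900774] 4.8833 59.35889650055862
226 212 [-50.5 -51.2 121.1] 332.7721
232 208 [ 10.  -27.1 -38.4] 162.81964
245 203 [  9.1 -27.3 -53.4] 148.60977
270 195 [  6.8 -27.2 -74.2] 129.2722
226 302 [-50.   53.  120.1] 331.6846
245 313 [ 10.9  28.9 -57.1] 144.62196
300 260 [  27.5    1.3 -124.5] 75.217705
```

View pics/s3b.png

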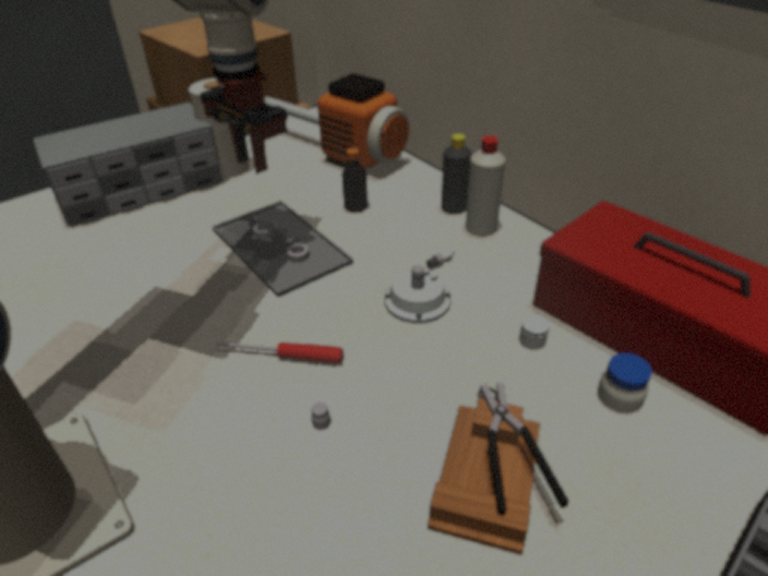

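The side view shows the gripper upright over the tray, and the tabbed collar still in place beside the plain one. In the wrist depth the fingers seem to end some 30 mm short of the TCP, so I'll measure the tips at the grip width.

```bash
cat > tip.py <<'E'
from h import *
C=cam("wrist");P=cloud(C);o=get_obs();T=Rn.from_rotvec(o["orientation"]).as_matrix();print(o["ee_pos"],o["t"],o["width"])
Q=(P-o["ee_pos"])@T
for s in (-1,1):
    m=(Q[...,2]>-90)&(Q[...,2]<5)&(s*Q[...,1]>5)&(abs(Q[...,1])<60)&(abs(Q[...,0])<25)
    q=Q[m];print(s,m.sum(),"max z",np.sort(q[:,2])[-8:].round(1)); k=q[:,2]>np.sort(q[:,2])[-30];print("tip xyz",q[k].mean(0).round(1),"inner y",abs(q[k][:,1]).min().round(1))
E
python3 -m creep '[0,0,0,0,0,0,0,0,0,0,0,0,0,0,0,0,0,0,0,0]' 0.5; python3 tip.py
S=1
python3 - <<'E'
from h import *
C=cam("side");o=get_obs()
P=cloud(C);m=(np.hypot(P[...,0]-o["ee_pos"][0],P[...,1]-o["ee_pos"][1])<60)&(P[...,2]>60)&(P[...,2]<250)
print("side lowest",np.sort(P[m][:,2])[:10].round(1), m.sum())
E
```

```text
t: 5.3
ee_pos: [530.5, 351.8, 126.8]
orientation: [-0.156, 3.138, 0.0]
ft_force: [-0.4, 0.3, 0.9]
width: 43.7
grasp_force: 0.0
[530.42132042 351.83716854 126.85354278] 5.35 43.967352921065775
-1 1800 max z [-27.7 -27.6 -27.6 -27.6 -27.5 -27.4 -27.4 -27.1]
tip xyz [  7.  -23.6 -28.4] inner y 21.4
1 1803 max z [-27.8 -27.8 -27.7 -27.6 -27.4 -27.4 -27.3 -27.2]
tip xyz [  6.4  24.2 -28.4] inner y 22.4
side lowest [153.8 154.1 154.1 154.4 155.  155.  155.3 155.5 155.6 156.2] 489
```

Two independent views (wrist and side camera) put the fingertips at z≈154 with the TCP at 127, so the tips really end about 27 mm above the reported TCP. The grasp has to go 27 mm lower than I had it. I'll open and descend with force checks.

```bash
python3 -m creep '[0,0.001,0,0,0,0.001,-0.03,0,0,0.001,-0.07,0,0,0.001,-0.105,0,0,0.001,-0.115,0,0,0.001,-0.125,0,0,0.001,-0.13,0]' 0.8;  python3 -m creep '[0,0,-0.006,0,0,0,-0.011,0,0,0,-0.016,0,0,0,-0.016,0]';python3 -m creep '[0,0,0,0,0,0,0,0,0,0,0,0,0,0,0,0,0,0,0,0,0,0,0,0]' 0.4
```

```text
t: 5.98
ee_pos: [530.6, 353.0, -3.5]
orientation: [0.156, -3.137, 0.0]
ft_force: [-0.6, 0.5, 0.0]
width: 70.2
grasp_force: 0.0
t: 6.32
ee_pos: [530.5, 352.9, -19.1]
orientation: [-0.156, 3.137, 0.0]
ft_force: [-1.2, -0.8, -0.1]
width: 70.2
grasp_force: 0.0
t: 6.82
ee_pos: [530.6, 352.9, -18.8]
orientation: [-0.156, 3.137, 0.0]
ft_force: [-0.5, -0.1, 3.1]
width: 41.1
grasp_force: 30.0
```

Gripped: 41.1 mm at 30 N. I'll lift and carry it to stand just short of the gearbox.

```bash
python3 -m creep '[0,0,0.03,0,0,0,0.07,0,0.01,-0.03,0.11,0,0.02,-0.07,0.15,0,0.03,-0.11,0.15,0,0.04,-0.15,0.15,0,0.04,-0.19,0.15,0,0.04,-0.23,0.15,0,0.04,-0.27,0.15,0,0.04,-0.31,0.15,0]'; python3 -m creep '[0,-0.038,0,0,0,-0.038,0,0,0,-0.038,0,0]'
python3 - <<'E'
from h import *
C=cam("wrist");save("w4",C[0]);P=cloud(C);o=get_obs();print(o["ee_pos"],o["orientation"],o["t"])
np.savez("w4.npz",P=P)
near=np.hypot(P[...,0]-632,P[...,1]-5)<60
for z,e in [(36,2),(44,2),(72,2)]:
    m=near&(abs(P[...,2]-z)<e);print(z,m.sum(),end=" ")
    if m.sum()>5:
        cc,r=cv2.minEnclosingCircle(P[m][:,:2].astype(np.float32));print(cc,r,P[m].mean(0))
E
```

```text
t: 7.65
ee_pos: [570.1, 52.6, 131.0]
orientation: [-0.156, 3.138, 0.0]
ft_force: [1.2, 0.5, -1.0]
width: 41.5
grasp_force: 30.0
t: 7.9
ee_pos: [570.2, 14.5, 130.8]
orientation: [0.15, -3.138, -0.0]
ft_force: [-0.8, 0.6, -0.7]
width: 41.5
grasp_force: 30.0
[570.3073468   15.90890178 130.827259  ] [ 1.52420065e-01 -3.13774415e+00 -4.26905764e-04] 7.95
36 1166 (634.0755615234375, 3.606611728668213) 43.04098129272461 [628.90078093  10.70375225  36.15606658]
44 69 (647.4549560546875, 4.0319366455078125) 24.30017852783203 [652.17772106   3.32900647  44.04063798]
72 1
```

View pics/w4.png

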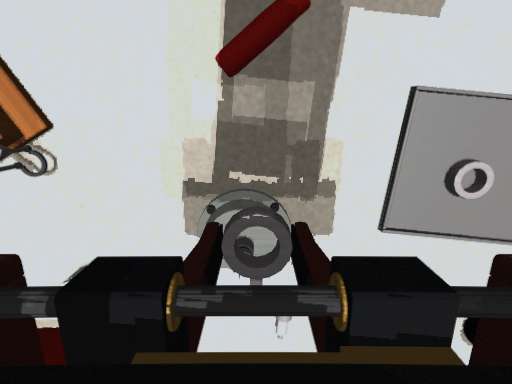

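The collar is held squarely at (257,242) with its tab pointing down the image, but it hides the gearbox. Image up is towards the base, so I'll look from beyond the gearbox.

```bash
python3 -m creep '[0.04,-0.01,0,0,0.08,-0.01,0,0,0.12,-0.01,0,0,0.15,-0.01,0,0,0.15,-0.01,0,0,0.15,-0.01,0,0]'
python3 - <<'E'
from h import *
C=cam("wrist");save("w5",C[0]);P=cloud(C);o=get_obs();print(o["ee_pos"],o["orientation"],o["t"])
near=np.hypot(P[...,0]-634,P[...,1]-3.6)<60
for z,e in [(36,2),(44,2),(72,2),(69.5,4)]:
    m=near&(abs(P[...,2]-z)<e);print(z,m.sum(),end=" ")
    if m.sum()>5:
        cc,r=cv2.minEnclosingCircle(P[m][:,:2].astype(np.float32));print(np.round(cc,1),r,P[m].mean(0).round(1))
    if z==44: 
        n,l=cv2.connectedComponents(m.astype(np.uint8)); [print("  comp",(l==i).sum(),P[l==i].mean(0).round(1)) for i in range(1,n)]
# held collar in tool frame
T=Rn.from_rotvec(o["orientation"]).as_matrix();Q=(P-o["ee_pos"])@T
m=(np.hypot(Q[...,0],Q[...,1])<36)&(Q[...,2]<-5)&(Q[...,2]>-40)
h=np.histogram(Q[m][:,2],bins=np.arange(-40,0,2));print(h)
E
```

```text
t: 8.45
ee_pos: [721.0, 8.6, 129.9]
orientation: [0.159, -3.137, -0.0]
ft_force: [-0.8, 0.2, -1.7]
width: 41.4
grasp_force: 30.0
[719.56298414   8.33117937 129.79894091] [ 1.58753937e-01 -3.13548033e+00 -4.16446707e-04] 8.5
36 6177 [634.7   6.2] 43.34471893310547 [632.5   6.   36.1]
44 137 [659.    9.9] 15.641458511352539 [665.2  10.   44.1]
  comp 1 [645.1   2.7  43. ]
  comp 70 [666.3   1.3  44.1]
  comp 66 [664.3  19.4  44.2]
72 496 [634.7   6.1] 10.620409965515137 [634.9   6.3  72. ]
69.5 566 [634.8   6.4] 10.910429000854492 [634.9   6.2  71.6]
(array([1983,  456,  222,  195,  171,  268,  131,   98,    5,    0,    0,
          0,    0,    0,    0,    0,    0,    0,    0]), array([-40, -38, -36, -34, -32, -30, -28, -26, -24, -22, -20, -18, -16,
       -14, -12, -10,  -8,  -6,  -4,  -2]))
```

View pics/w5.png

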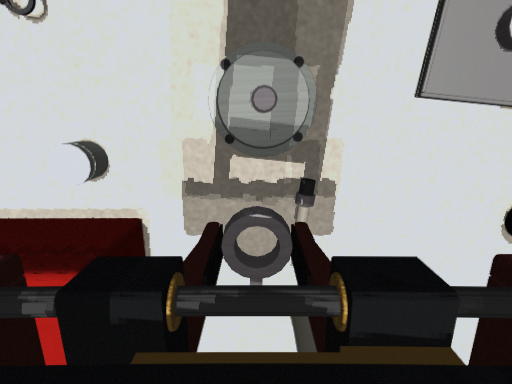

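The gearbox is centred at (263,98), with the two ears below it at about (248,130) and (279,128). The collar is held at (257,242), tab down. I'll measure both again now that the arm is still.

```bash
cat > fit.py <<'E'
from h import *
from scipy.optimize import least_squares
def circ(p,r):
    f=least_squares(lambda c:np.hypot(p[:,0]-c[0],p[:,1]-c[1])-r,p.mean(0)); return f.x
def fit(c0=(634.7,6.2)):
    C=cam("wrist");P=cloud(C);o=get_obs();T=Rn.from_rotvec(o["orientation"]).as_matrix()
    print(o["ee_pos"].round(1),o["t"])
    rr=np.hypot(P[...,0]-c0[0],P[...,1]-c0[1])
    m=(rr<16)&(abs(P[...,2]-72)<1.5)
    if m.sum()>20:
        g=np.array(cv2.minEnclosingCircle(P[m][:,:2].astype(np.float32))[0]);print("shaft",m.sum(),g)
        m=(rr<45)&(rr>22)&(abs(P[...,2]-44)<1.5);n,l=cv2.connectedComponents(m.astype(np.uint8))
        e=[P[l==i].mean(0) for i in range(1,n) if (l==i).sum()>20];print("ears",np.round(e,1))
        mid=np.mean(e,0)[:2]-g;print("slot deg",np.degrees(np.arctan2(mid[1],mid[0])))
        if len(e)==2: d=e[1]-e[0];d*=np.sign(d[1]);print("perp",np.degrees(np.arctan2(-d[0],d[1])))
    Q=(P-o["ee_pos"])@T
    m=(np.hypot(Q[...,0],Q[...,1])<27)&(abs(Q[...,2]+39)<2.5)&(abs(Q[...,1])<20);
    q=Q[m];zt=np.median(q[:,2])
    cc,r=cv2.minEnclosingCircle(q[:,:2].astype(np.float32));print("collar tool",np.round(cc,2),r,"top z",zt,m.sum())
    rq=np.hypot(Q[...,0]-cc[0],Q[...,1]-cc[1]);m=(rq>22.5)&(rq<33)&(abs(Q[...,2]-zt-10)<2.5)&(abs(Q[...,1])<12)
    t=Q[m].mean(0);print("tab tool",m.sum(),t)
    W=T@np.array([*cc,zt])+o["ee_pos"];Wt=T@t+o["ee_pos"];d=Wt-W
    print("collar world top",W.round(1),"tab deg",np.degrees(np.arctan2(d[1],d[0])))
if __name__=="__main__": fit()
E
python3 fit.py; python3 fit.py
```

```text
[718.9   8.  130. ] 8.55
shaft 450 [634.54394531   6.38244343]
ears [[666.2   1.3  44.2]
 [664.5  19.3  44.1]]
slot deg 7.262797862210025
perp 5.315144954610771
collar tool [ 0.15 -0.43] 21.806182861328125 top z -38.505545553030856 2253
tab tool 78 [-28.56039352   0.23664167 -28.72217898]
collar world top [718.9   7.6 168.5] tab deg 7.117800626534969
[718.8   7.7 130.3] 8.6
shaft 462 [635.05596924   6.03105879]
ears [[666.7   1.3  44.2]
 [664.   19.6  44.2]]
slot deg 8.270901198618168
perp 8.376584505046832
collar tool [ 0.24 -0.35] 21.73940086364746 top z -38.43047542849926 2253
tab tool 78 [-28.1910196    0.2980334  -28.47362435]
collar world top [718.7   7.3 168.8] tab deg 7.075674860235613
```

```bash
python3 -m creep '[-0.035,-0.0005,0,0.005,-0.07,-0.001,0,0.005,-0.084,-0.0012,0,0.005,-0.084,-0.0012,-0.03,0.005,-0.084,-0.0012,-0.06,0.005,-0.084,-0.0012,-0.072,0.005,-0.084,-0.0012,-0.072,0.005,-0.084,-0.0012,-0.072,0.005]'
python3 -m creep '[0,0,0,0,0,0,0,0]'
python3 - <<'E'
from h import *
import fit
fit.fit()
C=cam("wrist");P=cloud(C)
m=(np.hypot(P[...,0]-634.8,P[...,1]-6.2)<13)&(abs(P[...,2]-72)<1.5);print(m.sum())
if m.sum()>5: print(cv2.minEnclosingCircle(P[m][:,:2].astype(np.float32)),P[m].mean(0))
save("w6",C[0][130:330,150:370])
E
```

```text
t: 9.27
ee_pos: [635.9, 5.5, 59.0]
orientation: [0.164, -3.136, -0.0]
ft_force: [0.2, 0.3, 0.1]
width: 41.8
grasp_force: 30.0
t: 9.43
ee_pos: [637.7, 5.3, 60.5]
orientation: [-0.164, 3.135, -0.0]
ft_force: [0.9, 0.4, 0.0]
width: 41.6
grasp_force: 30.0
[637.6   5.3  60.4] 9.4833
shaft 232 [638.28808594   6.90766382]
ears [[665.6   1.4  44.2]
 [662.4  19.1  44.2]]
slot deg 7.368075573869137
perp 10.268203578685926
collar tool [0.45 0.57] 20.796833038330078 top z -38.84514604056282 2282
tab tool 78 [-2.80007815e+01  7.58340322e-03 -2.91616151e+01]
collar world top [637.    5.8  99.3] tab deg 4.835453282558997
233
((638.41162109375, 6.918186187744141), 8.824503898620605) [638.93864348   6.51345152  72.12226851]
```

View pics/w6.png

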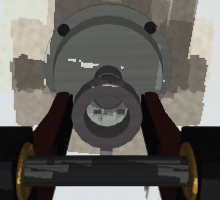

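The crop shows the held collar at (107,115) with the shaft top just above and behind it at (108,75). The collar still looks a little too far in +x. I'll fit the visible rim of the top face and the shaft edge to get the offset.

```bash
cat > rel.py <<'E'
from fit import *
def rel(show=True):
    C=cam("wrist");P=cloud(C);o=get_obs();T=Rn.from_rotvec(o["orientation"]).as_matrix();print(o["ee_pos"].round(1),o["t"])
    rr=np.hypot(P[...,0]-635,P[...,1]-6)
    m=(rr<50)&(abs(P[...,2]-36)<1.2)
    p=P[m][:,:2]; h=cv2.convexHull(p.astype(np.float32)).reshape(-1,2)
    f=least_squares(lambda c:np.hypot(h[:,0]-c[0],h[:,1]-c[1])-43,[635,6],loss="soft_l1",f_scale=.5);g=f.x
    res=np.hypot(h[:,0]-g[0],h[:,1]-g[1])-43
    print("face ctr",g.round(2),len(h),"res",np.abs(res).round(1)[:12])
    m=(rr<16)&(abs(P[...,2]-71)<2.5)
    if m.sum()>5:
        s=P[m];print("shaft pts x",s[:,0].min(),s[:,0].max(),"y",s[:,1].min(),s[:,1].max())
    m=(rr<45)&(abs(P[...,2]-44)<1.5);n,l=cv2.connectedComponents(m.astype(np.uint8));e=[P[l==i].mean(0).round(1) for i in range(1,n) if (l==i).sum()>20]
    print("ears",*e)
    Q=(P-o["ee_pos"])@T
    m=(np.hypot(Q[...,0],Q[...,1])<27)&(abs(Q[...,2]+39)<1.5)&(abs(Q[...,1])<21.5)
    q=Q[m];h=cv2.convexHull(q[:,:2].astype(np.float32)).reshape(-1,2)
    f=least_squares(lambda c:np.hypot(h[:,0]-c[0],h[:,1]-c[1])-21,[0,0],loss="soft_l1",f_scale=.5)
    W=T@np.array([*f.x,-39])+o["ee_pos"];print("collar",W.round(2),"tool",f.x.round(2));print("need shift",(g-W[:2]).round(2))
    return C,P,o,T
if __name__=="__main__": rel()
E
python3 rel.py;python3 rel.py; python3 -c "
from h import *;print(get_obs()['ee_pos'])
S=cam('side');P=cloud(S);m=(np.hypot(P[...,0]-635,P[...,1]-6)<30)&(abs(P[...,2]-98)<2.5);print(m.sum(),cv2.minEnclosingCircle(P[m][:,:2].astype(np.float32)))
m=(np.hypot(P[...,0]-635,P[...,1]-6)<60)&(abs(P[...,2]-36)<2);print(m.sum(),cv2.minEnclosingCircle(P[m][:,:2].astype(np.float32)))"
```

```text
[637.2   5.3  60. ] 9.5833
face ctr [634.26   6.38] 47 res [1.4 2.4 2.7 2.8 0.5 0.2 0.1 0.3 0.3 0.3 0.2 0.2]
shaft pts x 634.358201239354 645.4940900291317 y -2.491744782526259 15.821571698149679
ears [625.1   4.6  44.1] [665.5   1.5  44. ] [662.1  19.   44. ]
collar [636.75   5.53  98.99] tool [0.38 0.3 ]
need shift [-2.5   0.85]
[637.    5.3  59.7] 9.6333
face ctr [634.41   6.37] 42 res [1.8 2.5 0.5 0.  0.3 0.3 0.3 0.1 0.  0.1 0.3 0.2]
shaft pts x 634.0828576253631 645.2738681355688 y -3.136303955040124 16.42907029388973
ears [665.2   1.4  44.1] [662.   18.9  44.2]
collar [636.73   5.96  98.75] tool [0.16 0.71]
need shift [-2.32  0.41]
[637.01872852   5.26584714  59.74732396]
83 ((630.2366333007812, 4.323010444641113), 26.761322021484375)
450 ((635.735107421875, 3.740426540374756), 44.04691696166992)
```

```bash
python3 -m creep '[-0.0018,0.0005,0,0.02,-0.0018,0.0005,0,0.02,-0.0018,0.0005,0,0.02,-0.0018,0.0005,0,0.02]'; python3 rel.py; python3 rel.py
```

```text
t: 10.02
ee_pos: [634.6, 5.8, 58.9]
orientation: [0.195, -3.135, 0.0]
ft_force: [0.4, 0.3, -0.7]
width: 41.6
grasp_force: 30.0
[634.6   5.8  58.8] 10.0667
face ctr [634.33   6.33] 42 res [5.3 5.4 6.4 0.1 0.2 0.2 0.1 0.3 0.2 0.2 0.3 0.3]
shaft pts x 631.1370611503254 645.3031898886005 y -3.8019635047277185 17.063992803992203
ears [663.4   1.5  43.9] [660.9  18.5  44.2]
collar [634.02   6.05  97.83] tool [0.53 0.35]
need shift [0.32 0.28]
[634.6   5.8  58.8] 10.1167
face ctr [634.31   6.34] 46 res [5.1 5.8 0.1 0.2 0.2 0.4 0.3 0.2 0.3 0.3 0.2 0.1]
shaft pts x 631.0026960968939 645.3571174230012 y -3.8199249093606618 16.86099218682486
ears [663.5   1.5  44. ] [660.8  18.5  44. ]
collar [633.83   5.84  97.84] tool [0.78 0.16]
need shift [0.48 0.5 ]
```

```bash
python3 -m creep '[0.0005,0.0004,-0.01,0,0.0005,0.0004,-0.02,0,0.0005,0.0004,-0.03,0,0.0005,0.0004,-0.038,0,0.0005,0.0004,-0.038,0]';python3 -m creep '[0,0,-0.003,0,0,0,-0.005,0,0,0,-0.006,0,0,0,-0.006,0]'
```

```text
t: 10.53
ee_pos: [633.2, 6.2, 18.1]
orientation: [0.195, -3.131, -0.0]
ft_force: [-0.2, -0.4, -1.1]
width: 41.6
grasp_force: 30.0
t: 10.87
ee_pos: [635.2, 6.2, 14.9]
orientation: [-0.195, 3.135, -0.0]
ft_force: [0.5, -0.8, -1.0]
width: 40.8
grasp_force: 30.0
```

```bash
python3 -m creep '[0,0,-0.001,0,0,0,-0.0015,0,0,0,-0.0015,0,0,0,-0.0015,0]'; python3 -m creep '[0,0,-0.001,0,0,0,-0.001,0]'; python3 rel.py
```

```text
t: 11.2
ee_pos: [635.2, 6.2, 13.5]
orientation: [-0.195, 3.135, -0.0]
ft_force: [0.8, 0.4, -0.5]
width: 41.6
grasp_force: 30.0
t: 11.37
ee_pos: [635.3, 6.2, 13.2]
orientation: [-0.195, 3.135, -0.0]
ft_force: [-1.8, -0.2, 5.6]
width: 41.6
grasp_force: 30.0
[635.3   6.2  13.2] 11.4167
face ctr [634.09   6.23] 41 res [0.1 3.7 4.8 4.2 2.6 0.4 0.  0.  0.1 0.2 0.2 0. ]
shaft pts x 623.2905494959488 645.3309479196085 y -4.567034668289499 17.31547189521869
ears [616.7   0.9  43.9] [626.6 -20.6  44.2] [620.2  31.   44.2] [662.8   0.9  44. ] [660.4  19.   44. ]
collar [634.67   6.72  52.16] tool [0.59 0.61]
need shift [-0.58 -0.49]
```

Contact force is 5.6 N with the collar top at 52 mm, so it's seated. I'll let go, rise and look from beyond the gearbox.

```bash
python3 -m creep '[0,0,0,0,0,0,0,0,0,0,0,0,0,0,0,0,0,0,0,0]' 0.8; python3 -m creep '[0,0,0.03,0,0,0,0.07,0,0,0,0.11,0,0.03,0,0.14,0,0.07,0,0.14,0,0.085,0,0.14,0,0.085,0,0.14,0,0.085,0,0.14,0,0.085,0,0.14,0]'
python3 - <<'E'
from fit import *
C=cam("wrist");save("w7",cv2.resize(C[0][30:230,150:380],None,fx=2,fy=2));P=cloud(C);rr=np.hypot(P[...,0]-634.8,P[...,1]-6.2)
for z,lo,hi in [(72,0,15),(52,9,26),(44,22,45),(42,21,33)]:
    m=(rr>lo)&(rr<hi)&(abs(P[...,2]-z)<1.2)
    n,l=cv2.connectedComponents(m.astype(np.uint8))
    for i in range(1,n):
        k=l==i
        if k.sum()>15: print(z,k.sum(),P[k].mean(0).round(1),np.round(cv2.minEnclosingCircle(P[k][:,:2].astype(np.float32))[0],1),cv2.minEnclosingCircle(P[k][:,:2].astype(np.float32))[1])
E
```

```text
t: 11.83
ee_pos: [635.1, 6.2, 12.3]
orientation: [0.195, -3.135, -0.0]
ft_force: [-0.3, -0.1, -0.7]
width: 69.2
grasp_force: 0.0
t: 12.58
ee_pos: [718.4, 6.2, 151.2]
orientation: [0.195, -3.133, -0.0]
ft_force: [-0.1, -0.1, -0.6]
width: 70.4
grasp_force: 0.0
72 345 [634.9   6.4  72. ] [634.8   6.3] 10.281941413879395
52 783 [635.2   6.5  52. ] [635.1   6.5] 20.886642456054688
44 55 [667.    1.4  44.3] [667.1   1.4] 5.210186958312988
44 54 [663.8  19.5  44.1] [663.8  19.4] 5.190973281860352
42 70 [660.9   9.7  42. ] [661.3   9.8] 5.872859477996826
```

View pics/w7.png

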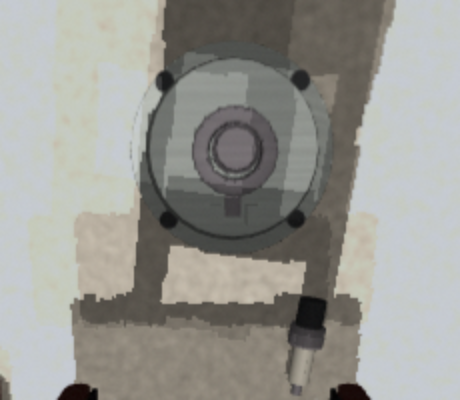

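The collar sits flat (top at 52.0 mm) around the shaft, centred within 0.3 mm. Its tab is at crop (233,207) between the ears, and at z=42 mm it is level. Now the pliers.

```bash
python3 -m creep '[-0.02,-0.034,0.04,-0.12,-0.04,-0.068,0.04,-0.24,-0.06,-0.1,0.04,-0.36,-0.08,-0.134,0.04,-0.48,-0.1,-0.168,0.04,-0.6,-0.12,-0.2,0.04,-0.72,-0.135,-0.234,0.04,-0.84,-0.15,-0.26,0.04,-0.96,-0.165,-0.28,0.04,-1.08,-0.18,-0.31,0.04,-1.2]' 1; python3 -m creep '[0,-0.028,0,-0.12,0,-0.028,0,-0.24,0,-0.028,0,-0.36,0,-0.028,0,-0.48,0,-0.028,0,-0.6,0,-0.028,0,-0.72,0,-0.028,0,-0.84,0,-0.028,0,-0.84,0,-0.028,0,-0.84]'
python3 - <<'E'
from h import *
C=cam("wrist");save("w8",C[0]);P=cloud(C);np.savez("w8.npz",P=P);o=get_obs();print(o["ee_pos"],Rn.from_rotvec(o["orientation"]).as_matrix().round(3),o["t"],o["qpos"].round(2))
E
```

```text
t: 13.47
ee_pos: [537.8, -303.5, 192.1]
orientation: [-1.617, -2.692, -0.001]
ft_force: [1.7, 0.3, -0.7]
width: 87.8
grasp_force: 0.0
t: 14.22
ee_pos: [539.3, -331.3, 192.2]
orientation: [-2.566, -1.811, 0.001]
ft_force: [-0.4, -0.4, -0.3]
width: 87.7
grasp_force: 0.0
[ 539.45935014 -331.43266646  192.21714551] [[ 0.335  0.942 -0.001]
 [ 0.942 -0.335  0.   ]
 [ 0.    -0.001 -1.   ]] 14.2667 [-0.57  0.44  1.61 -0.    1.09 -0.23]
```

View pics/w8.png

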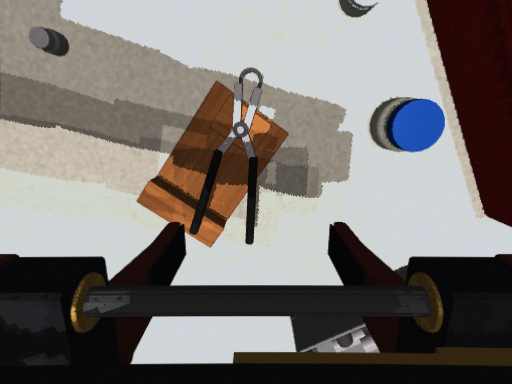

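The view shows the ring at about (251,77), the pivot at (240,130) and the handles ending at (195,230) and (250,240). The piston and jar are clear. I'll fit the handles and ring.

```bash
cat > pl.py <<'E'
from fit import *
def pliers(C,P,sel):
    im=C[0].astype(int); o=get_obs()
    m=(abs(P[...,2]-54)<4)&(im.max(-1)<70)&sel
    n,l,st,ce=cv2.connectedComponentsWithStats(m.astype(np.uint8))
    H=[]
    for i in sorted(range(1,n),key=lambda i:-st[i,4])[:2]:
        p=P[l==i];z=np.median(p[:,2]);vx,vy,x,y=cv2.fitLine(p[:,:2].astype(np.float32),cv2.DIST_HUBER,0,.01,.01).ravel()
        d=np.array([vx,vy]);d*=np.sign(d@[.34,.94]);c=np.array([x,y]);s=(p[:,:2]-c)@d
        H.append((c,d,s.min(),s.max()));print("handle",st[i,4],"ctr",c.round(1),"deg",np.degrees(np.arctan2(d[1],d[0])).round(1),"span",s.min().round(1),s.max().round(1),"z",z.round(1))
    (c1,d1,a1,b1),(c2,d2,a2,b2)=H
    ax=(d1+d2)/np.linalg.norm(d1+d2)
    back=(c1+d1*a1+c2+d2*a2)/2;front=(c1+d1*b1+c2+d2*b2)/2
    print("bisector deg",np.degrees(np.arctan2(ax[1],ax[0])).round(1),"back",back.round(1),"front",front.round(1),"mid dir",np.degrees(np.arctan2(*(front-back)[::-1])).round(1),"grip est",(front-30*ax).round(1),(back+80*ax).round(1))
    return ax,front
def ring(C,P,sel,z=16.5,r=14):
    m=(abs(P[...,2]-z-1.5)<2.5)&sel
    p=P[m][:,:2]
    f=least_squares(lambda c:np.hypot(p[:,0]-c[0],p[:,1]-c[1])-c[2],[*np.median(p,0),r],loss="soft_l1",f_scale=1)
    print("ring",m.sum(),f.x.round(1),np.median(P[m][:,2]).round(1));return f.x[:2]
E
python3 - <<'E'
from pl import *
C=cam("wrist");P=cloud(C)
sel=np.zeros(P.shape[:2],bool);sel[100:250,180:275]=1
pliers(C,P,sel)
s2=np.zeros_like(sel);s2[60:100,232:272]=1
ring(C,P,s2)
print("pivot",P[125:136:5,236:246:5].reshape(-1,3).round(1))
print("ring px",ray((251,77),C,16.5).round(1))
o=get_obs();print(o["ee_pos"],o["orientation"])
E
```

```text
handle 741 ctr [ 477.  -324.4] deg 51.0 span -57.6 52.0 z 53.6
handle 706 ctr [ 524.2 -352.1] deg 67.5 span -56.4 51.1 z 53.6
bisector deg 59.2 back [ 471.6 -386.7] front [ 526.7 -294.4] mid dir 59.2 grip est [ 511.4 -320.2] [ 512.6 -317.9]
ring 163 [ 569.4 -222.4   12.1] 18.1
pivot [[ 537.9 -265.1   52. ]
 [ 543.1 -266.9   50. ]
 [ 536.1 -270.1   53. ]
 [ 541.5 -271.9   55.2]
 [ 534.1 -275.3   52.8]
 [ 539.3 -277.2   51.3]]
ring px [[ 571.3 -219.8   16.5]]
[ 539.64425212 -331.49672813  192.27198938] [-2.56635749e+00 -1.81121356e+00  3.07896177e-04]
```

The pliers point along 59°, and the grip point is near (512,-319). The pivot and ring agree with the model. I'll align and look once from closer.

```bash
python3 -m creep '[-0.0275,0.0125,-0.03,-0.1,-0.0275,0.0125,-0.07,-0.195,-0.0275,0.0125,-0.095,-0.195,-0.0275,0.0125,-0.1,-0.195,-0.0275,0.0125,-0.1,-0.195,-0.0275,0.0125,-0.1,-0.195]' 1
python3 - <<'E'
from pl import *
C=cam("wrist");P=cloud(C);o=get_obs();T=Rn.from_rotvec(o["orientation"]).as_matrix();print(o["ee_pos"].round(1),T.round(3)[:,1],o["t"])
save("w9",C[0])
sel=np.hypot(P[...,0]-505,P[...,1]-330)>-1
sel=(np.hypot(P[...,0]-505,P[...,1]+335)<100)
ax,f=pliers(C,P,sel)
ring(C,P,(np.hypot(P[...,0]-568,P[...,1]+225)<22))
E
```

```text
t: 14.82
ee_pos: [513.4, -319.8, 93.3]
orientation: [2.731, 1.55, 0.001]
ft_force: [0.1, -1.0, 1.1]
width: 87.6
grasp_force: 0.0
[ 513.9 -320.1   94. ] [ 0.858 -0.513  0.003] 14.8667
handle 1312 ctr [ 478.4 -322.3] deg 51.0 span -56.1 49.3 z 53.7
handle 1307 ctr [ 524.7 -349.9] deg 67.5 span -56.8 49.3 z 53.6
bisector deg 59.3 back [ 473.  -384.2] front [ 526.5 -294.1] mid dir 59.3 grip est [ 511.2 -319.9] [ 513.9 -315.4]
ring 303 [ 569.1 -222.6   12. ] 18.0
```

View pics/w9.png

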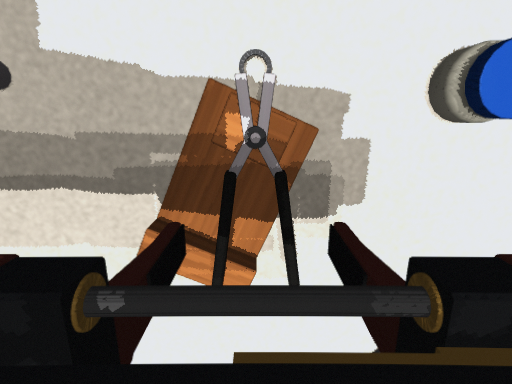

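The pliers are now upright in the view: ring (255,62), pivot (255,137), handles symmetric about u≈257. The rest is turned about 22° to them, so I'll check the heights under each finger's footprint before descending.

Run:
```python
from pl import *
z=np.load("w8.npz");P=z["P"]  # earlier unobstructed view
ax=np.array([np.cos(np.radians(59.3)),np.sin(np.radians(59.3))]);ay=np.array([-ax[1],ax[0]])
g=np.array([512.3,-318.3]);d=P[...,:2]-g;X=d@ax;Y=d@ay
for x0 in range(-40,41,10):
    r=[]
    for y0 in range(-70,71,10):
        m=(X>=x0-5)&(X<x0+5)&(Y>=y0-5)&(Y<y0+5)&(P[...,2]<80);r.append(f"{np.max(P[m][:,2]):4.0f}" if m.any() else "  --")
    print(x0,*r)
```

```text
-40    2    2    2   52   56   53   13   14   13   52   55   50   14   40   42
-30    2    2    1    2   55   54   14   14   14   55   56   14   14   14   13
-20    3    2    2    1   56   55   15   14   14   56   55   13   14   14   14
-10    2    2    2    2   55   56   14   14   14   56   56   14   14   14   14
0    2    2    2    2   57   55   13   14   14   56   56   14   14   14   14
10    1    2    2   14   55   56   14   14   14   55   55   14   14   14   15
20    2    3    3   14   54   56   51   14   51   56   54   14   14   14   14
30    2    2   13   14   52   55   53   41   53   55   51   15   14   14   14
40    2    3   13   13   14   52   53   51   52   52   14   14   14   14   13
```

Only the 12 mm board lies under the fingers (≤15 mm), so a tip height of 28 mm is clear. Descend and squeeze.

```bash
python3 -m creep '[0,0.001,-0.035,0,0,0.001,-0.065,0,0,0.001,-0.08,0,0,0.001,-0.091,0,0,0.001,-0.091,0,0,0.001,-0.091,0,0,0.001,-0.091,0]'; python3 -m creep '[0,0,0,0,0,0,0,0,0,0,0,0,0,0,0,0,0,0,0,0,0,0,0,0]' 0.35;  python3 -m creep '[0,0,0,0,0,0,0,0,0,0,0,0]'; python3 -c "
from pl import *
C=cam('wrist');P=cloud(C)
ring(C,P,(np.hypot(P[...,0]-568,P[...,1]+225)<24))"
```

```text
t: 15.45
ee_pos: [513.9, -319.2, 3.1]
orientation: [2.731, 1.547, 0.002]
ft_force: [-0.3, 0.9, 0.4]
width: 87.9
grasp_force: 0.0
t: 15.95
ee_pos: [512.6, -318.6, 1.7]
orientation: [2.733, 1.548, -0.0]
ft_force: [-2.2, -2.3, 3.1]
width: 51.2
grasp_force: 7.1
t: 16.2
ee_pos: [512.6, -318.8, 1.8]
orientation: [2.733, 1.548, -0.0]
ft_force: [-3.6, -1.5, 5.4]
width: 40.6
grasp_force: 30.0
ring 836 [ 566.4 -227.    15.5] 18.1
```

Handles are at the stop (40.6 mm, 30 N) and the ring is spread, with its centre where the model predicts. Lift gently and check for sag.

```bash
python3 -m creep '[0,0,0.01,0,0,0,0.03,0,0,0,0.05,0,0,0,0.07,0,0,0,0.09,0,0,0,0.1,0,0,0,0.1,0,0,0,0.1,0,0,0,0.1,0]'
cat > rg.py <<'E'
from pl import *
# ring in tool frame: centre, plane tilt; spread size; shaft in same frame
def rg(zr=None):
    C=cam("wrist");P=cloud(C);o=get_obs();T=Rn.from_rotvec(o["orientation"]).as_matrix();Q=(P-o["ee_pos"])@T
    print(o["ee_pos"].round(1),"t",round(o["t"],2),"w",round(o["width"],1),"F",o["ft_force"].round(1),"g",o["grasp_force"].round(1))
    r=np.hypot(Q[...,0]-107,Q[...,1])
    m=(r>10.5)&(r<19.5)&(abs(Q[...,2]+15)<6)&(Q[...,0]>96)
    q=Q[m];
    if m.sum()>60:
        A=np.c_[q[:,:2]-[107,0],np.ones(len(q))];w=np.ones(len(q))
        for _ in range(5):
            s=np.linalg.lstsq(A*w[:,None],q[:,2]*w,rcond=None)[0];w=1/(1+abs(A@s-q[:,2])/.5)
        k=abs(A@s-q[:,2])<1.2;p=q[k]
        c=least_squares(lambda c:np.hypot(p[:,0]-c[0],p[:,1]-c[1])-c[2],[107,0,14.5],loss="soft_l1",f_scale=.7).x
        W=T@np.array([c[0],c[1],s@[c[0]-107,c[1],1]])+o["ee_pos"]
        print("ring tool",c.round(2),"n",k.sum(),"tilt deg x,y",np.degrees(s[:2]).round(2),"top z tool",s[2].round(2),"world top",W.round(2))
        print(" radial 2/98%",np.percentile(np.hypot(p[:,0]-c[0],p[:,1]-c[1]),[3,97]).round(1))
    m=(np.hypot(P[...,0]-634.8,P[...,1]-6.2)<13)&(abs(P[...,2]-72)<1.5)
    if m.sum()>40:
        g=cv2.minEnclosingCircle(P[m][:,:2].astype(np.float32));print("shaft",np.round(g[0],2),round(g[1],2),m.sum())
        print("need",(np.array(g[0])-W[:2]).round(2))
    return C,P
if __name__=="__main__": rg()
E
python3 rg.py;python3 rg.py
```

```text
t: 17.0
ee_pos: [511.8, -317.7, 100.2]
orientation: [-2.732, -1.548, 0.001]
ft_force: [-0.5, 0.2, -1.8]
width: 40.7
grasp_force: 30.0Traceback (most recent call last):
  File "rg.py", line 23, in <module>
    if __name__=="__main__": rg()
                             ~~^^
  File "rg.py", line 5, in rg
    print(o["ee_pos"].round(1),"t",round(o["t"],2),"w",round(o["width"],1),"F",o["ft_force"].round(1),"g",o["grasp_force"].round(1))
                                                                                                          ^^^^^^^^^^^^^^^^^^^^^^
AttributeError: 'float' object has no attribute 'round'
Traceback (most recent call last):
  File "rg.py", line 23, in <module>
    if __name__=="__main__": rg()
                             ~~^^
  File "rg.py", line 5, in rg
    print(o["ee_pos"].round(1),"t",round(o["t"],2),"w",round(o["width"],1),"F",o["ft_force"].round(1),"g",o["grasp_force"].round(1))
                                                                                                          ^^^^^^^^^^^^^^^^^^^^^^
AttributeError: 'float' object has no attribute 'round'
```

```bash
sed -i 's/o\["grasp_force"\].round(1)/o["grasp_force"]/; s/abs(Q\[...,2\]+15)/abs(Q[...,2]+16)/' rg.py; python3 rg.py;python3 rg.py
```

```text
[ 511.9 -317.8  100. ] t 17.15 w 40.8 F [-0.  -0.2 -2.4] g 29.99609649181366
ring tool [105.95  -1.22  15.78] n 719 tilt deg x,y [0.66 0.12] top z tool -15.72 world top [ 565.32 -226.31  115.76]
 radial 2/98% [13.  18.3]
[ 512.  -317.9  100.2] t 17.2 w 40.9 F [ 0.5 -0.4 -1.8] g 29.996133148670197
ring tool [106.37  -1.31  15.48] n 710 tilt deg x,y [-0.22  0.5 ] top z tool -15.49 world top [ 565.61 -226.03  115.7 ]
 radial 2/98% [12.7 18. ]
```

The ring is level within about 0.5°, spread, with its top at 115.7 mm. Carry it over the shaft.

```bash
python3 -m creep '[0.007,0.023,0,0,0.017,0.058,0,0,0.028,0.093,0,0,0.038,0.128,0,0,0.049,0.163,0,0,0.058,0.195,0,0,0.065,0.218,0,0,0.069,0.232,0,0,0.069,0.232,0,0,0.069,0.232,0,0]'; python3 -m creep '[0,0,0,0,0,0,0,0,0,0,0,0]'>/dev/null
python3 - <<'E'
from rg import *
C,P=rg(); save("w10",cv2.resize(C[0][20:160,170:340],None,fx=3,fy=3,interpolation=cv2.INTER_CUBIC))
E
python3 rg.py
```

```text
t: 18.03
ee_pos: [581.4, -86.2, 100.9]
orientation: [-2.732, -1.55, 0.001]
ft_force: [-0.7, 1.1, -2.0]
width: 40.5
grasp_force: 30.0
[581.4 -87.5 101.3] t 18.33 w 40.7 F [ 0.3  0.5 -1.6] g 29.996132254600525
ring tool [106.23  -1.09  15.43] n 720 tilt deg x,y [-0.56 -0.11] top z tool -15.6 world top [635.17   4.1  116.91]
 radial 2/98% [12.6 17.9]
shaft [634.34   6.4 ] 10.37 647
need [-0.83  2.29]
[581.4 -87.3 101.4] t 18.38 w 40.9 F [ 0.2  0.  -2.7] g 29.99615639448166
ring tool [106.02  -0.97  15.58] n 727 tilt deg x,y [0.71 0.11] top z tool -15.84 world top [635.24   4.05 117.23]
 radial 2/98% [12.7 18. ]
shaft [634.61   6.77] 10.46 631
need [-0.63  2.72]
```

View pics/w10.png

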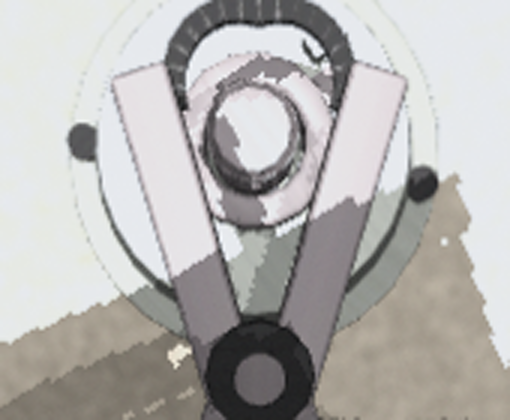

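The crop shows the spread ring's front arc at (260,15), the jaws symmetric about u≈260, and the shaft top at (255,125) inside the gap. I'll correct sideways, drop to just above the shaft where parallax is small, and measure again.

```bash
cat > rg2.py <<'E'
from rg import *
def go(zt=-15.7):
    C,P=rg();o=get_obs();T=Rn.from_rotvec(o["orientation"]).as_matrix();Q=(P-o["ee_pos"])@T;im=C[0].astype(int)
    m=(abs(Q[...,2]-zt)<2.2)&(Q[...,0]>100)&(Q[...,0]<130)&(abs(Q[...,1])<25);q=Q[m]
    c=q[abs(q[:,1])<6];print("front arc x min/max",np.percentile(c[:,0],[4,96]).round(1),"mid",np.mean(c[:,0]).round(2),"-> centre x",(np.mean(c[:,0])-14.7).round(2))
    for x0 in (108,110,112,114,116):
        s=q[abs(q[:,0]-x0)<1.2]
        if len(s)>6: print(" x",x0,"y",s[:,1].min().round(1),s[:,1].max().round(1),"mid",((s[:,1].min()+s[:,1].max())/2).round(2))
    for x0 in (75,85,95):
        m=(abs(Q[...,0]-x0)<1)&(Q[...,2]<-30)&(Q[...,2]>-60)&(abs(Q[...,1])<25);s=Q[m]
        if len(s): print(" jaw",x0,s[:,1].min().round(1),s[:,1].max().round(1),"mid",((s[:,1].min()+s[:,1].max())/2).round(2),"z",np.median(s[:,2]).round(1))
    m=(np.hypot(P[...,0]-634.8,P[...,1]-6.2)<14)&(abs(P[...,2]-71.5)<2)
    s=Q[m];print("shaft tool",np.round(cv2.minEnclosingCircle(s[:,:2].astype(np.float32))[0],2),"x",s[:,0].min().round(1),s[:,0].max().round(1),"y",s[:,1].min().round(1),s[:,1].max().round(1))
    return C,P
if __name__=="__main__": go()
E
python3 -m creep '[-0.001,0.002,-0.01,0,-0.001,0.002,-0.025,0,-0.001,0.002,-0.035,0,-0.001,0.002,-0.035,0,-0.001,0.002,-0.035,0,-0.001,0.002,-0.035,0]'; python3 rg2.py; python3 rg2.py
```

```text
t: 18.88
ee_pos: [580.8, -84.3, 66.4]
orientation: [2.733, 1.548, 0.0]
ft_force: [0.2, 0.3, -2.2]
width: 40.2
grasp_force: 30.0
[581.1 -84.4  66.7] t 18.93 w 40.5 F [-0.5 -0.6 -2.2] g 29.99611347913742
ring tool [106.31  -1.35  15.47] n 716 tilt deg x,y [0.37 0.29] top z tool -15.47 world top [634.55   7.48  82.26]
 radial 2/98% [12.6 17.9]
shaft [634.14   6.  ] 10.48 903
need [-0.41 -1.48]
front arc x min/max [118.2 122.6] mid 120.29 -> centre x 105.59
 x 108 y -16.8 14.1 mid -1.36
 x 110 y -17.7 15.1 mid -1.34
 x 112 y -18.3 15.6 mid -1.38
 x 114 y -18.3 15.5 mid -1.43
 x 116 y -17.6 14.3 mid -1.61
 jaw 75 -15.9 13.5 mid -1.24 z -48.5
 jaw 85 -18.4 15.9 mid -1.23 z -48.5
 jaw 95 -21.4 19.0 mid -1.21 z -48.4
shaft tool [105.31  -0.83] x 94.8 115.9 y -10.9 9.9
[581.1 -84.4  66.9] t 18.98 w 40.3 F [ 0.   0.2 -2. ] g 29.99610722064972
ring tool [106.25  -1.18  15.53] n 736 tilt deg x,y [-0.06  0.02] top z tool -15.54 world top [634.75   7.34  82.49]
 radial 2/98% [12.7 18. ]
shaft [634.55   6.04] 10.28 905
need [-0.19 -1.3 ]
front arc x min/max [118.2 122.6] mid 120.3 -> centre x 105.6
 x 108 y -16.4 14.2 mid -1.14
 x 110 y -17.5 15.2 mid -1.14
 x 112 y -18.1 15.8 mid -1.18
 x 114 y -18.0 15.7 mid -1.15
 x 116 y -16.9 14.7 mid -1.1
 jaw 75 -15.7 13.5 mid -1.1 z -48.7
 jaw 85 -18.2 16.0 mid -1.05 z -48.7
 jaw 95 -21.4 18.9 mid -1.25 z -48.6
shaft tool [105.29  -0.9 ] x 95.0 115.5 y -11.3 9.6
```

```bash
python3 -m creep '[0,-0.0006,0,0,0,-0.0006,-0.004,0,0,-0.0006,-0.008,0,0,-0.0006,-0.012,0,0,-0.0006,-0.012,0,0,-0.0006,-0.012,0,0,-0.0006,-0.012,0]'; python3 rg2.py; python3 rg2.py
```

```text
t: 19.57
ee_pos: [580.6, -84.9, 54.2]
orientation: [-2.733, -1.548, 0.0]
ft_force: [-0.3, 0.2, -2.4]
width: 40.5
grasp_force: 30.0
[580.7 -84.9  54.4] t 19.62 w 40.7 F [-0.1  0.6 -1.8] g 29.99614655971527
ring tool [108.8   -0.92  13.67] n 821 tilt deg x,y [-0.56  0.18] top z tool -15.43 world top [635.86   8.88  69.82]
 radial 2/98% [ 9.8 16.7]
shaft [636.13   6.54] 11.94 1083
need [ 0.27 -2.33]
front arc x min/max [100.9 122.2] mid 112.45 -> centre x 97.75
 x 108 y -16.5 14.2 mid -1.18
 x 110 y -17.5 15.2 mid -1.15
 x 112 y -18.1 15.6 mid -1.25
 x 114 y -17.9 15.1 mid -1.41
 x 116 y -17.4 14.6 mid -1.42
 jaw 75 -15.8 13.5 mid -1.13 z -48.7
 jaw 85 -18.3 16.0 mid -1.13 z -48.7
 jaw 95 -21.1 18.7 mid -1.17 z -48.6
shaft tool [106.64  -0.63] x 95.1 119.9 y -14.4 13.2
[580.7 -84.9  54.4] t 19.67 w 40.8 F [ 0.7 -0.4 -2.4] g 29.996088445186615
ring tool [108.84  -0.79  13.69] n 818 tilt deg x,y [-1.15 -0.21] top z tool -15.45 world top [636.01   8.83  69.93]
 radial 2/98% [ 9.9 16.8]
shaft [636.13   6.86] 11.85 1082
need [ 0.12 -1.98]
front arc x min/max [101.  122.2] mid 112.38 -> centre x 97.68
 x 108 y -16.5 14.2 mid -1.11
 x 110 y -17.5 14.8 mid -1.33
 x 112 y -18.0 15.8 mid -1.07
 x 114 y -17.9 15.8 mid -1.06
 x 116 y -17.3 14.6 mid -1.34
 jaw 75 -15.7 13.5 mid -1.13 z -48.8
 jaw 85 -18.2 16.2 mid -1.0 z -48.9
 jaw 95 -21.0 18.9 mid -1.05 z -48.8
shaft tool [106.69  -0.56] x 95.1 119.9 y -14.3 13.3
```

The ring has passed over the shaft end with no side force. One clean measurement of shaft against ring at this height, then down to the groove.

```bash
cat > gap.py <<'E'
from rg import *
C=cam("wrist");P=cloud(C);o=get_obs();T=Rn.from_rotvec(o["orientation"]).as_matrix();Q=(P-o["ee_pos"])@T
print(o["ee_pos"].round(1),o["t"],o["width"],o["ft_force"].round(1),o["moment"].round(2))
m=(abs(P[...,2]-72)<.9)&(np.hypot(Q[...,0]-105.3,Q[...,1]+.9)<11.3);s=Q[m]
c=cv2.minEnclosingCircle(s[:,:2].astype(np.float32));print("shaft tool",np.round(c[0],2),c[1],"mean",s.mean(0).round(2))
r=np.hypot(Q[...,0]-105.5,Q[...,1]+1)
k=(abs(Q[...,2]+15.6)<2.2)&(r>11.8)&(r<21)&(Q[...,0]>104);q=Q[k]
f=q[abs(q[:,1]+1)<5];print("front x",np.percentile(f[:,0],[4,96]).round(1),"ring z world",np.median(P[k][:,2]).round(2))
for x0 in (110,112,114):
    u=q[abs(q[:,0]-x0)<1.2];print(" y mid",((u[:,1].min()+u[:,1].max())/2).round(2))
A=np.c_[q[:,:2]-[106,-1],np.ones(len(q))];w=np.ones(len(q))
for _ in range(6):
    a=np.linalg.lstsq(A*w[:,None],q[:,2]*w,rcond=None)[0];w=1/(1+(abs(A@a-q[:,2])/.5)**2)
print("tilt deg",np.degrees(a[:2]).round(2))
E
python3 gap.py; python3 gap.py
```

```text
[580.8 -85.   54.5] 19.7167 40.62200022006965 [-0.7  0.4 -3.2] [-0.11  0.15 -0.02]
shaft tool [105.71  -0.59] 9.971549034118652 mean [106.    -0.82 -17.5 ]
front x [118.3 122.6] ring z world 70.19
 y mid -1.06
 y mid -1.1
 y mid -1.17
tilt deg [ 0.27 -0.29]
[580.8 -84.9  54.5] 19.7667 40.59571363407257 [-0.  -0.1 -2.3] [-0.15  0.13 -0.02]
shaft tool [105.55  -0.69] 10.040191650390625 mean [105.96  -0.79 -17.44]
front x [118.2 122.6] ring z world 70.25
 y mid -1.25
 y mid -1.06
 y mid -1.07
tilt deg [0.18 0.09]
```

```bash
python3 -m creep '[0.0003,-0.0002,-0.003,0,0.0003,-0.0002,-0.006,0,0.0003,-0.0002,-0.009,0,0.0003,-0.0002,-0.0105,0,0.0003,-0.0002,-0.0105,0,0.0003,-0.0002,-0.0105,0,0.0003,-0.0002,-0.0105,0,0.0003,-0.0002,-0.0105,0]'; python3 gap.py; python3 gap.py
```

```text
t: 20.43
ee_pos: [581.1, -85.1, 44.0]
orientation: [2.733, 1.548, 0.0]
ft_force: [0.6, -0.2, -2.1]
width: 40.6
grasp_force: 30.0
[581.1 -85.1  44. ] 20.4833 40.255497317271995 [-0.3  0.2 -2.9] [-0.17  0.11  0.06]
shaft tool [105.64  -1.03] 10.114509582519531 mean [105.84  -1.19 -28.03]
front x [118.8 122.7] ring z world 59.78
 y mid -1.25
 y mid -1.08
 y mid -1.07
tilt deg [0.37 0.04]
[581.  -85.1  44. ] 20.5333 40.4081166426688 [ 0.1  0.2 -3. ] [-0.1   0.19 -0.02]
shaft tool [105.44  -1.17] 9.950175285339355 mean [105.71  -1.08 -28.01]
front x [118.8 122.7] ring z world 59.77
 y mid -1.06
 y mid -1.05
 y mid -1.06
tilt deg [0.05 0.18]
```

```bash
python3 -m creep '[-0.0002,-0.0003,-0.0004,0,-0.0002,-0.0003,-0.0004,0,-0.0002,-0.0003,-0.0004,0,-0.0002,-0.0003,-0.0004,0,-0.0002,-0.0003,-0.0004,0]'; python3 gap.py; python3 gap.py
```

```text
t: 20.95
ee_pos: [580.7, -85.5, 43.5]
orientation: [2.733, 1.548, -0.0]
ft_force: [0.4, 0.4, -2.7]
width: 40.2
grasp_force: 30.0
[580.7 -85.4  43.5] 21.0 40.6933159503281 [ 0.2  1.  -2.5] [-0.23  0.11 -0.01]
shaft tool [106.08  -0.87] 10.15514087677002 mean [106.14  -0.95 -28.52]
front x [119.1 122.7] ring z world 59.27
 y mid -1.07
 y mid -1.07
 y mid -1.01
tilt deg [ 0.52 -0.14]
[580.8 -85.4  43.5] 21.05 40.67731998369471 [-0.9 -0.6 -2.5] [-0.17  0.15  0.02]
shaft tool [105.98  -0.57] 10.349299430847168 mean [106.23  -1.06 -28.54]
front x [119.4 122.6] ring z world 59.25
 y mid -1.28
 y mid -1.11
 y mid -1.01
tilt deg [ 0.72 -0.04]
```

The ring sits at mid-height ~58 mm, level and centred within about 0.4 mm. The wrist carries only the pliers' weight, so nothing is leaning. Handing in.

```bash
python3 -c "
from workcell import ticket;print(ticket.close_job())"
```

```text
the job is handed in; nothing more can be done
None
```

I handed the job in at 21 s: the collar is seated with its tab in the slot, and the pliers are still squeezed, holding the spread ring level and centred (within about 0.4 mm) at the groove with no contact force on the wrist; I did not re-image the bystander items at the end.

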